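# Slide the sanding board into its rack and latch it

### The job

Put the flat sanding board away: without picking it up, slide it flat along the bench, long edge first, into the empty bottom slot of the low wooden rack until its rear edge is flush with the rack's front, then turn the black latch knob beside the slot clockwise to its stop, so that the steel tab closes behind the board. Leave everything else on the bench standing where it is.

Things in the scene. Friction and masses are not known exactly. Their poses are not given: they have to be found in the camera images.
- board: flat sanding board lying on the bench, plywood with grey abrasive on top: 100 mm (its x) by 120 mm (its y) by 9 mm thick (z). Origin: centre of its underside. Too wide to grip; it is pushed by its edges. Either long (120 mm) edge may go in first
- rack: low plywood rack fixed to the bench, 120 mm deep (x), 184 wide (y), 33 high. Origin: centre of its underside. Its front is the plane x = -60 mm. Bottom slot: open to the front, the bench its floor, centred on y = 0, 126 mm wide (flaring to 145 over the front 20 mm), 13 high, closed at x = +40 mm. The slot above is already filled. Board home: its origin at x = -10 mm, y = 0
- slot_mouth (a point): centre of the bottom slot's mouth, in the plane of the rack's front, 6.5 mm above the bench; axes as the rack's (x points into the slot)
- latch (a joint): the latch's angle, rad: 0 fully open, 1.9 at its stop with the tab closed across the mouth; grows clockwise as seen from above; it stays where it is left. It starts open, clear of the mouth
- latch_grip (a point): point on the latch knob's vertical axis, 60 mm above the bench, where to grip; at x = -72, y = -84 mm of the rack. Black bar grip: 46 mm long (point x), 12 wide (point y), 40 to 67 mm above the bench. Below it a steel tab reaches 45 mm out along point +x, 11 mm wide, 4 to 13 mm above the bench. At the stop +x points along the rack's +y
- pot_a: a small paint pot, round, 34 mm across, 55 mm tall, pale cap. Origin: centre of its underside. To be left alone
- pot_b: a small paint pot, round, 34 mm across, 55 mm tall, dark cap. Origin: centre of its underside. To be left alone
- figure: a plastic miniature figure, 67 mm tall, on a 40 mm round base. Origin: centre of its underside. To be left alone
- can: a drink can, 66 mm across, 115 mm tall. Origin: centre of its underside. To be left alone
- ruin: an L-shaped model ruin, 110 x 130 mm, up to 116 mm tall. Origin: centre of its underside. To be left alone
- mug: a white mug, 80 mm across (handle at its +y side), 90 mm tall. Origin: centre of its underside. To be left alone
Things that resemble listed ones, but are neither listed nor needed, are in the scene too. Of the things like the board, leave any that is yellow; of the rest the larger one is meant.

How it is judged:
On the way, in this order (a step that is already met when the one before it is completed fails the run):
1. the board is fully home in the bottom slot, flush with the rack's front (x of board in the frame of rack between -0.016 and -0.004 m and y of board in the frame of rack between -0.008 and 0.008 m and z of board in the frame of rack below 0.004 m and angle between the x axis of board and the x axis of rack, either way round below 0.1 rad), for 0.3 s.
2. the latch is turned clockwise to its stop (value of joint latch above 1.78 rad), for 0.2 s.
At the end, for the whole second after the job is handed in: the board lies in the bottom slot, square to it within 0.1 rad, its rear edge flush with the rack's front within about 6 mm, at rest, and the latch stands at its stop (above 1.78 rad) (all of step 1 and value of joint latch above 1.78 rad and linear speed of board below 0.01 m/s); the robot touches nothing.
It fails at once if the board is picked up: raised over 12 mm off the bench or tilted over 0.15 rad (height (world z) of board above 0.012 m or angle between board's own z axis and vertical above 0.15 rad).
It fails at once if a bystander (paint pot or figure) is shifted over 20 mm or knocked over (distance of any of pot_a, pot_b, figure from where it was at the start of the episode above 0.02 m or angle between any of pot_a, pot_b, figure's own z axis and vertical above 0.5 rad).
It fails at once if a bystander (can, ruin or mug) is shifted over 20 mm or knocked over (distance of any of can, ruin, mug from where it was at the start of the episode above 0.02 m or angle between any of can, ruin, mug's own z axis and vertical above 0.5 rad).
It also fails if it takes over 72 s, if anything falls off the work surface, if the arm or the gripper's body presses on something with over 40 N, if the wrist force passes 120 N, or if a joint passes its speed limit or range.

### The arm

A 7-joint arm with a two-finger parallel gripper is mounted at the origin on the work surface. World frame = base frame: x ahead of the robot, y to its left, z up, the work surface at z = 0. Lengths are in m, angles in rad, forces in N, time in s.
With the tool pointing down it reaches from about 0.425 to 0.925 m from the base axis. Payload 6.8 kg.
Tool frame: the origin (TCP) lies at the very end of the fingers, on their centre line; the grasp point (between the pads) lies 19 mm behind it; z points along the fingers, y is the line along which they close (so a half turn about z gives the same grasp; the last joint's range is limited). The gripper opens to 85 mm and grips with 20 to 120 N. Pads are 22 mm wide; open, the fingers measure 114 mm over their backs; the gripper's body (76 mm by 85 mm) begins 54 mm behind the grasp point. The pads swing forward as they close: fully open they stand 13 mm farther back than shut.
Start: joints at [-1.218, 0.477, 0.022, 1.555, -0.011, 1.109, -0.083], TCP at [0.3, 0.605, 0.231] pointing down, gripper open.
Joint ranges: [-2.96, 2.96], [-0.34, 2.1], [-1.41, 1.46], [0.24, 2.44], [-1.37, 4.51], [0.17, 1.92], [-2.96, 2.96]. Speed limits (rad/s): [2.39, 2.39, 3.14, 3.14, 3.14, 3.14, 3.14].

### API

Orientations are given as a unit quaternion [w, x, y, z].
In Python, from station import bot gives the robot as it stands.
- The arm moves only by the tool jog_arm, never from a script. Its argument "motion" is a list of rows, each a list of 7 numbers: the turn, a rotation vector about the tool's x, y, z in rad, then the shift along the tool's x, y, z in mm, then the finger opening in mm, from 0 to 85.4. A call has 1 to 10 rows; each row is the pose to reach, as a shift and turn from the pose commanded when the call began, along the tool's axes at that moment; what a row does not reach only later rows make up. A row lasts 1/8 s, in which the tool goes at most 62.5 mm and 10.7 degrees, less where a joint would pass 70% of its speed; a pose out of reach is approached as far as the arm can. A call with a gripper value outside its range is refused whole. The fingers move at their own pace and stop on an object; "grip_force" is the grip in N (left out, the last holds). Time passes only in rows, so rows that repeat a pose let the fingers close. It gives the time, the measured TCP pose, the force, the opening and the grip force at its end, in the units of the state.
- bot.get_obs(): the state, without advancing time (a new reading comes with each control period).
- bot.read_camera(name): name is "side" or "top"; returns a dict with "pixels" (480x640x3 uint8, red, green, blue), "camera_matrix" (3x3 intrinsics, pixels), "T" (4x4, takes a point from camera to world coordinates). Camera axes: x right, y down, z forward; pixel columns grow to the right and rows downward; lengths in m; the calibration is good to about 2 mm. A picture is of the moment at which its call begins. There is no depth.
- bot.hand_in(): hands the job in; it is judged then, once.
Trained networks look in a picture, given as the dict that the camera call returned (one of the last four; its "shot" number tells which), for a name from the list of things; names that differ only in an ending like _2 or _b are one class to them, and where a whole thing is asked for, a point or a joint stands for the part that bears it (a point fixed in the world has none). Each returns a list of dicts, best first, with "score" (0 to 1); they miss things now and then, are a little off and sometimes report something else, mostly with a low value. They report only what shows in the picture. A call takes as long as a camera call. They do not tell look-alikes from the thing itself.
- bot.spot_in(thing, picture): "xy" ([column, row] in pixels, amid what is visible of it).
- bot.tip_of(thing, picture): "xy" ([column, row] in pixels: a listed point, or the origin of a listed thing).
The state is a dict: "t": time; "q": joint angles; "joint_vel": joint speeds; "joint_torque": joint torques, N m; "eef_pos": TCP position; "tool_rot": TCP orientation; "contact_force": force on the tool from outside, world axes, zero at the start; "torque": the same for the moment, N m; "gripper_width": opening from 0.0 (shut) to 1.0 (fully open); "grasp_force": force on a finger pad.
Only numpy, scipy, OpenCV 4.12 (cv2) and the standard library are available. Lean on these libraries where they do the work, as an engineer would, in place of code of your own. Each camera call takes 0.05 s, during which the arm holds its last target. There are 200 camera calls.

## Working session

There is one attempt and no reset: what is moved stays moved. The work goes in short steps, Python scripts to look and compute and a tool call to move; the robot and the scene stay as the last step left them, time stands still between calls to the robot, and variables do not carry over. Pictures are saved under pics/ and viewed, at most 10 in all, crops included, and the job is handed in when it is done.

Besides the shell and the picture viewer there is one more tool, called after "Request:" as name(argument=value, ...) on one line, values as JSON. jog_arm: Moves the arm, as the interface text tells. Its arguments: {"type":"object","properties":{"motion":{"type":"array"},"grip_force":{"type":"number"}},"required":["motion"]}

```bash
mkdir -p pics; cat > h.py <<'E'
import numpy as np, cv2
from station import bot
def ray(pic,xy,z):
    K=np.array(pic["camera_matrix"]);T=np.array(pic["T"])
    d=T[:3,:3]@np.linalg.solve(K,[xy[0],xy[1],1.]);o=T[:3,3]
    return o+d*(z-o[2])/d[2]
def save(pic,n): cv2.imwrite(f"pics/{n}.png",cv2.cvtColor(pic["pixels"],cv2.COLOR_RGB2BGR))
E
python3 - <<'E'
from h import *
np.set_printoptions(precision=3,suppress=True)
Z=dict(board=0,rack=0,slot_mouth=.0065,latch_grip=.06,pot_a=0,figure=0,can=0,ruin=0,mug=0)
for c in("top","side"):
    p=bot.read_camera(c);save(p,c+"0");print(c,np.array(p["T"])[:3,3])
    for k,z in Z.items():
        print(k,[(np.round(d["xy"]),round(d["score"],2),ray(p,d["xy"],z)[:2]) for d in bot.tip_of(k,p) if d["score"]>.2])
o=bot.get_obs();print(o["t"],o["eef_pos"],o["tool_rot"],o["gripper_width"])
E
```

```text
top [ 0.308 -0.008  1.374]
board [(array([285., 329.]), 0.96, array([0.337, 0.043])), (array([288., 245.]), 0.65, array([0.546, 0.041])), (array([220., 276.]), 0.58, array([0.464, 0.208]))]
rack [(array([330., 194.]), 0.97, array([ 0.68 , -0.062]))]
slot_mouth [(array([328., 216.]), 0.89, array([ 0.621, -0.057]))]
latch_grip [(array([357., 223.]), 0.46, array([ 0.593, -0.126]))]
pot_a [(array([393., 198.]), 0.76, array([ 0.673, -0.223])), (array([148., 213.]), 0.54, array([0.62 , 0.395])), (array([279., 173.]), 0.47, array([0.731, 0.069])), (array([332., 194.]), 0.27, array([ 0.679, -0.066]))]
figure [(array([385., 255.]), 0.73, array([ 0.524, -0.202]))]
can [(array([147., 215.]), 0.86, array([0.614, 0.398]))]
ruin [(array([470., 247.]), 0.77, array([ 0.548, -0.416]))]
mug []
side [ 0.267 -0.66   0.695]
board [(array([311., 248.]), 0.98, array([0.546, 0.035])), (array([218., 273.]), 0.59, array([0.335, 0.046]))]
rack [(array([387., 264.]), 0.63, array([ 0.677, -0.076]))]
slot_mouth [(array([360., 260.]), 0.83, array([ 0.624, -0.049]))]
latch_grip [(array([364., 276.]), 0.88, array([ 0.584, -0.138])), (array([333., 180.]), 0.73, array([0.669, 0.182])), (array([388., 263.]), 0.25, array([ 0.644, -0.126]))]
pot_a [(array([379., 222.]), 0.75, array([0.73 , 0.055])), (array([335., 180.]), 0.69, array([0.71 , 0.256])), (array([424., 315.]), 0.68, array([ 0.671, -0.226]))]
figure [(array([350., 332.]), 0.63, array([ 0.523, -0.206]))]
can [(array([281., 164.]), 0.62, array([0.607, 0.394]))]
ruin [(array([426., 423.]), 0.65, array([ 0.554, -0.409]))]
mug [(array([335., 178.]), 0.75, array([0.713, 0.265]))]
1.0 [0.3   0.605 0.231] [-0.     0.228  0.974  0.   ] 1.001861517050196
```

View pics/top0.png

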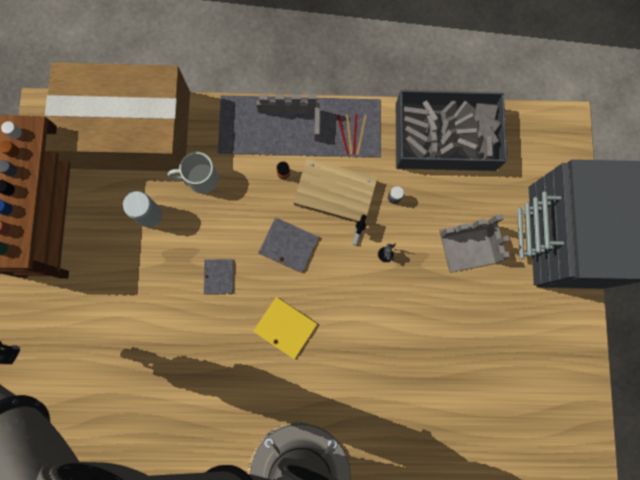

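View pics/side0.png

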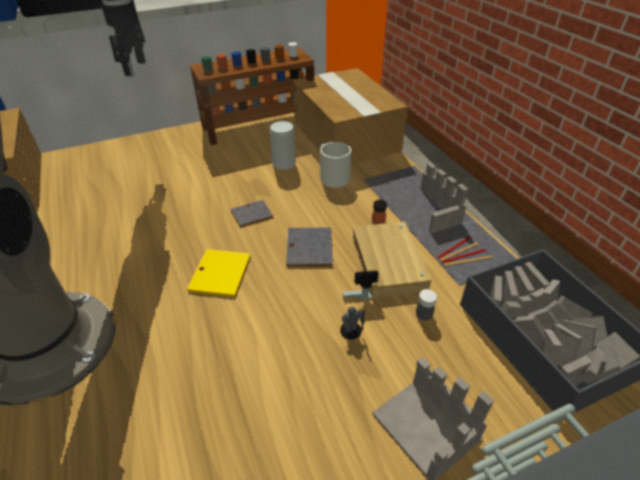

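Board candidates in the top view are yellow at (287,329), which is excluded, small grey at (219,277) and larger grey at (290,245). The larger non-yellow one at (290,245) is the one meant. The rack is at (335,192) with the latch at (360,230). Next I'll confirm this in a crop and measure the outlines.

```bash
cat >> h.py <<'E'
def quad(pic,mask,z,seed):
    n,l=cv2.connectedComponents(mask.astype(np.uint8))
    m=(l==l[seed[1],seed[0]]).astype(np.uint8)
    c=max(cv2.findContours(m,0,1)[0],key=cv2.contourArea)[:,0,:]
    w=np.array([ray(pic,p,z)[:2] for p in c])*1000
    return cv2.minAreaRect(w.astype(np.float32)),len(c)
def board(pic,seed):
    a=cv2.cvtColor(pic["pixels"],cv2.COLOR_RGB2HSV)
    return quad(pic,(a[...,1]<75)&(a[...,2]>40)&(a[...,2]<150),.009,seed)
E
python3 - <<'E'
from h import *
p=bot.read_camera("top");px=p["pixels"];hsv=cv2.cvtColor(px,cv2.COLOR_RGB2HSV)
print(board(p,(285,250)),board(p,(222,280)))
print(hsv[245,290],hsv[280,222],hsv[195,340],hsv[260,340],hsv[185,330],hsv[150+85,300+30])
c=px[150:300,195:395];c=cv2.resize(c,None,fx=4,fy=4,interpolation=cv2.INTER_CUBIC)
cv2.imwrite("pics/crop1.png",cv2.cvtColor(c,cv2.COLOR_RGB2BGR))
E
```

```text
(((544.8040161132812, 40.45195770263672), (121.04644012451172, 99.88465118408203), 66.79383850097656), 155) (((462.85626220703125, 210.7644500732422), (83.97953796386719, 71.84337615966797), 1.1191822290420532), 122)
[120  10  98] [125  17  91] [ 20 104 157] [ 18 120 170] [ 20 103 173] [ 18 122 155]
```

View pics/crop1.png

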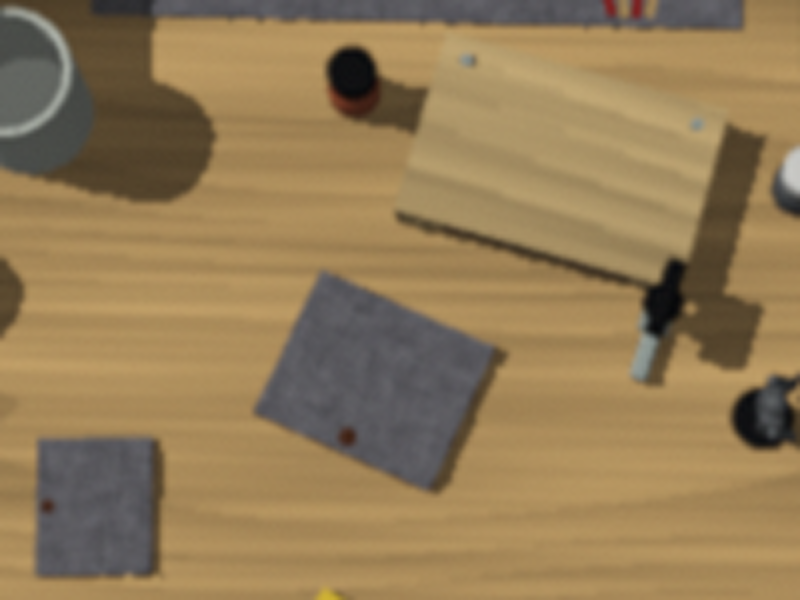

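The crop confirms it: the larger grey board is centred at crop (378,382), and the segmentation measures 121×100 mm. The rack's top corners are at about (398,212), (445,38) and (728,120), and the latch tab is open, pointing to (640,375). Next is the rack pose from these corners.

```bash
python3 - <<'E'
from h import *
np.set_printoptions(precision=1,suppress=True)
p=bot.read_camera("top")
f=lambda u,v,z:ray(p,(195+u/4-.4,150+v/4-.4),z)[:2]*1000
FL,BL,BR,F2=f(398,212,.033),f(445,38,.033),f(728,120,.033),f(640,281,.033)
a=lambda d:np.degrees(np.arctan2(d[1],d[0]))
print(FL,BL,BR,a(BL-FL),a(BL-BR)-90,a(FL-F2)-90,np.linalg.norm(BL-FL),np.linalg.norm(BL-BR))
c=(FL+BR)/2;y=np.radians(-15.5);X=np.array([np.cos(y),np.sin(y)]);Y=np.array([-X[1],X[0]])
print("centre",c,"mouth",c-60*X,"latch",c-72*X-84*Y,"tab tip",f(640,375,.013),"knob",f(668,288,.067))
B=np.array([544.8,40.5]);print("board in rack",(B-c)@X,(B-c)@Y,"home",c-10*X)
for s in(1,):
  print("short edge left mid",B+60*np.array([np.cos(np.radians(66.8)),np.sin(np.radians(66.8))]))
E
```

```text
[646.2  28.1] [759.4   1.3] [ 709.9 -177. ] -13.330004429035172 -15.50544473139496 -15.1079447015331 116.36865422456793 185.01224999627362
centre [678.  -74.4] mouth [620.2 -58.4] latch [ 586.2 -136.1] tab tip [ 550.2 -124.3] knob [ 594.  -136.3]
board in rack -159.11347798763475 75.14830277662674 home [668.4 -71.8]
short edge left mid [568.4  95.6]
```

Request:
jog_arm(motion=[[0,0,1.373,-450,-299,0,60],[0,0,1.373,-450,-299,0,60],[0,0,1.373,-450,-299,0,60],[0,0,1.373,-450,-299,0,60],[0,0,1.373,-450,-299,0,60],[0,0,1.373,-450,-299,60,60],[0,0,1.373,-450,-299,130,60],[0,0,1.373,-450,-299,130,60],[0,0,1.373,-450,-299,130,60],[0,0,1.373,-450,-299,130,60]])

```text
t: 2.35
eef_pos: [0.5704, 0.1319, 0.0993]
tool_rot: [0.001, 0.795, 0.606, -0.002]
contact_force: [0.1, 0.3, -0.4]
gripper_width: 0.708
grasp_force: 0.0
```

Request:
jog_arm(motion=[[0,0,0,0,0,50,60],[0,0,0,0,0,85,60],[0,0,0,0,0,92,60],[0,0,0,0,0,95,60],[0,0,0,0,0,95,60]])

```text
t: 2.98
eef_pos: [0.5713, 0.1373, 0.0077]
tool_rot: [0.0, 0.794, 0.608, 0.001]
contact_force: [0.2, 1.1, 0.9]
gripper_width: 0.708
grasp_force: 0.0
```

```bash
python3 - <<'E'
from h import *
p=bot.read_camera("side");c=cv2.resize(p["pixels"][150:300,230:430],None,fx=4,fy=4,interpolation=2)
cv2.imwrite("pics/c2.png",c[...,::-1]);print(bot.get_obs()["contact_force"],bot.get_obs()["eef_pos"])
E
```

```text
[ 0.21312725 -0.49147456  0.25161046] [0.57127852 0.13726125 0.00774765]
```

View pics/c2.png

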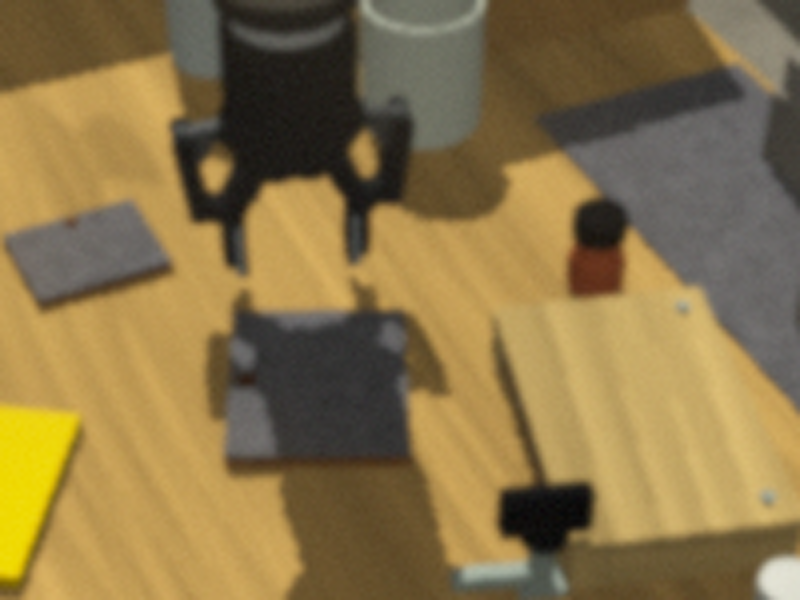

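The picture shows the open fingers behind the board's left short edge, with tips at crop (238,268) and (352,262), still clear of the bench. I'll lower until there is light contact.

Request:
jog_arm(motion=[[0,0,0,0,0,3,60],[0,0,0,0,0,6,60],[0,0,0,0,0,6,60],[0,0,0,0,0,6,60]])

```text
t: 3.52
eef_pos: [0.5702, 0.1367, 0.0003]
tool_rot: [-0.0, 0.794, 0.608, -0.0]
contact_force: [0.7, 0.2, -0.7]
gripper_width: 0.706
grasp_force: 0.0
```

Request:
jog_arm(motion=[[0,0,0,0,0,2,60],[0,0,0,0,0,3,60],[0,0,0,0,0,3,60]])

```text
t: 3.9
eef_pos: [0.5701, 0.1367, -0.0028]
tool_rot: [-0.0, 0.794, 0.608, -0.0]
contact_force: [-1.0, -0.7, -0.0]
gripper_width: 0.702
grasp_force: 0.0
```

Request:
jog_arm(motion=[[0,0,0,-10,0,0,60],[0,0,0,-20,0,0,60],[0,0,0,-28,0,0,60],[0,0,0,-36,0,0,60],[0,0,0,-44,0,0,60],[0,0,0,-52,0,0,60],[0,0,0,-60,0,0,60],[0,0,0,-68,0,0,60],[0,0,0,-76,0,0,60],[0,0,0,-84,0,0,60]])

```text
t: 5.15
eef_pos: [0.5483, 0.0551, -0.0027]
tool_rot: [0.0, 0.794, 0.608, 0.0]
contact_force: [-0.3, 2.5, -0.4]
gripper_width: 0.703
grasp_force: 0.6
```

Request:
jog_arm(motion=[[0,0,0,-7,0,0,60],[0,0,0,-14,0,0,60],[0,0,0,-19,0,0,60],[0,0,0,-21,0,0,60],[0,0,0,-21,0,0,60],[0,0,0,10,0,0,60],[0,0,0,30,0,0,60],[0,0,0,30,0,-50,60],[0,0,0,30,0,-100,60],[0,0,0,30,0,-110,60]])

```text
t: 6.4
eef_pos: [0.5583, 0.0852, 0.1104]
tool_rot: [0.001, 0.794, 0.608, 0.003]
contact_force: [-0.4, -0.2, -0.2]
gripper_width: 0.703
grasp_force: 0.0
```

```bash
python3 - <<'E'
from h import *
p=bot.read_camera("top");save(p,"t3")
cv2.imwrite("pics/c3.png",cv2.resize(p["pixels"][150:300,195:395],None,fx=4,fy=4,interpolation=2)[...,::-1])
print([(d["xy"],d["score"]) for d in bot.spot_in("board",p)]);
print(bot.get_obs()["eef_pos"])
E
```

```text
[([320.0, 251.6], 0.91), ([288.7, 329.0], 0.89), ([204.9, 273.3], 0.66)]
[0.55688186 0.08510006 0.10832187]
```

View pics/c3.png

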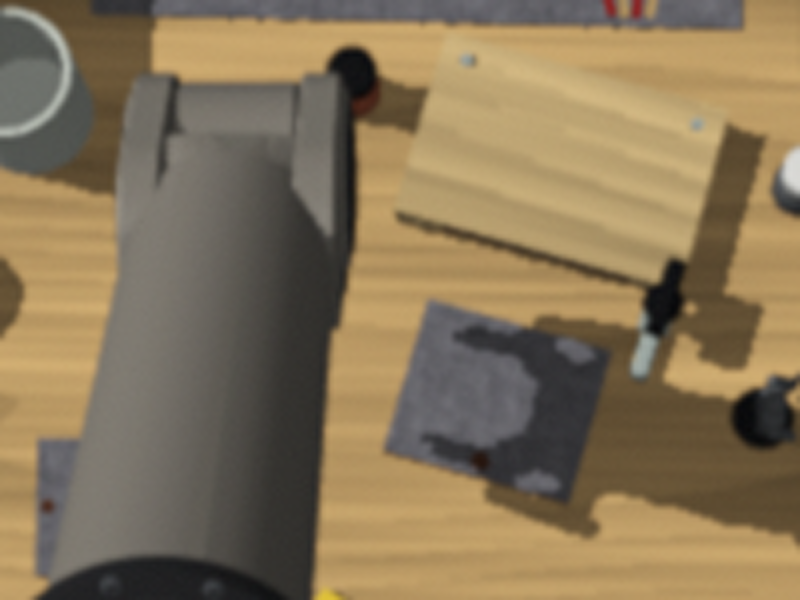

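The board is now square to the rack. Its corners are at crop (430,300), (608,350), (567,500) and (387,452).

```bash
python3 - <<'E'
from h import *
np.set_printoptions(precision=1,suppress=True)
p=bot.read_camera("top")
f=lambda u,v,z:ray(p,(195+u/4-.4,150+v/4-.4),z)[:2]*1000
c=[f(*q,.009) for q in((430,300),(608,350),(567,500),(387,452))];m=np.mean(c,0)
y=np.radians(-15.2);X=np.array([np.cos(y),np.sin(y)]);Y=np.array([-X[1],X[0]]);C=np.array([678,-74.4])
e=lambda d:np.degrees(np.arctan2(d[1],d[0]))
print(m,"rack frame",(m-C)@X,(m-C)@Y,e(c[0]-c[1])-90,e(c[3]-c[2])-90,"rear mid",(c[2]+c[3])/2)
print("slot check FL/F2 y", (f(398,212,.033)-C)@Y)
o=bot.get_obs();R=m-115*X   # start behind rear edge
w,x,yy,z=o["tool_rot"];tx=np.array([1-2*(yy*yy+z*z),2*(x*yy+w*z)]);ty=np.array([2*(x*yy-w*z),1-2*(x*x+z*z)])
d=C-60*X-165*X-np.array(o["eef_pos"][:2])*1000
print("behind point",C-225*X,"tool shift",d@tx,d@ty,tx,ty,e(ty))
E
```

```text
[533.3 -36.3] rack frame -149.62889236817878 -1.133180869227511 -14.82075930472439 -13.94028654416708 rear mid [485.5 -24. ]
slot check FL/F2 y 90.58256354997117
behind point [460.9 -15.4] tool shift -121.56824808379243 -65.80629479869172 [0.3 1. ] [ 1.  -0.3] -15.03150594494823
```

Request:
jog_arm(motion=[[0,0,-1.568,-122,-72,0,60],[0,0,-1.568,-122,-72,0,60],[0,0,-1.568,-122,-72,0,60],[0,0,-1.568,-122,-72,0,60],[0,0,-1.568,-122,-72,0,60],[0,0,-1.568,-122,-72,0,60],[0,0,-1.568,-122,-72,0,60],[0,0,-1.568,-122,-72,0,60],[0,0,-1.568,-122,-72,0,60],[0,0,-1.568,-122,-72,0,60]])

```text
t: 7.8
eef_pos: [0.4538, -0.0146, 0.1059]
tool_rot: [-0.002, 0.133, 0.991, -0.0]
contact_force: [0.6, -0.1, 0.2]
gripper_width: 0.701
grasp_force: 0.0
```

Request:
jog_arm(motion=[[0,0,0,0,0,50,60],[0,0,0,0,0,85,60],[0,0,0,0,0,100,60],[0,0,0,0,0,110,60],[0,0,0,0,0,110,60]])

```text
t: 8.43
eef_pos: [0.455, -0.0145, -0.0027]
tool_rot: [-0.0, 0.133, 0.991, -0.0]
contact_force: [-0.5, -0.0, 0.3]
gripper_width: 0.705
grasp_force: 0.0
```

```bash
cat >> h.py <<'E'
yw=np.radians(-15.2);X=np.array([np.cos(yw),np.sin(yw)]);Y=np.array([-X[1],X[0]]);C=np.array([678,-74.4])
def tool():
    o=bot.get_obs();w,x,y,z=o["tool_rot"]
    tx=np.array([1-2*(y*y+z*z),2*(x*y+w*z)]);ty=np.array([2*(x*y-w*z),1-2*(x*x+z*z)]);P=np.array(o["eef_pos"])*1000
    return P,tx,ty,o
E
python3 - <<'E'
from h import *
P,tx,ty,o=tool();d=P[:2]-C;print(P,"rack",d@X,d@Y,np.degrees(np.arctan2(ty[1],ty[0])),tx@X,o["q"])
g=C-71*X-P[:2];print(g@tx,g@ty)
E
```

```text
[455.04897219 -14.51403952  -2.7294043 ] rack -230.8528700876102 -0.6644072126315659 74.75271339718788 -0.9999996370846606 [-0.13911922  0.51407142  0.04081292  2.22816992 -0.05154638  0.40040374
  1.24858439]
-159.85226372629415 0.7963346483842632
```

Request:
jog_arm(motion=[[0,0,0,-10,0,0,60],[0,0,0,-20,0,0,60],[0,0,0,-28,0,0,60],[0,0,0,-36,0,0,60],[0,0,0,-44,0,0,60],[0,0,0,-52,0,0,60],[0,0,0,-60,0,0,60],[0,0,0,-68,0,0,60],[0,0,0,-76,0,0,60],[0,0,0,-84,0,0,60]])

```text
t: 9.68
eef_pos: [0.5347, -0.036, -0.003]
tool_rot: [-0.002, 0.132, 0.991, 0.0]
contact_force: [-15.7, 5.8, 10.2]
gripper_width: 0.706
grasp_force: 8.2
```

Request:
jog_arm(motion=[[0,0,0,-6,0,0,60],[0,0,0,-12,0,0,60],[0,0,0,-18,0,0,60],[0,0,0,-24,0,0,60],[0,0,0,-30,0,0,60],[0,0,0,-36,0,0,60]])

```text
t: 10.42
eef_pos: [0.5709, -0.0461, -0.0027]
tool_rot: [-0.0, 0.132, 0.991, 0.0]
contact_force: [-2.7, 0.9, 1.5]
gripper_width: 0.699
grasp_force: 1.3
```

```bash
python3 - <<'E'
from h import *
P,tx,ty,o=tool();d=P[:2]-C;print("rack",d@X,d@Y)
p=bot.read_camera("side");cv2.imwrite("pics/c4.png",cv2.resize(p["pixels"][180:330,280:480],None,fx=4,fy=4,interpolation=2)[...,::-1])
E
```

```text
rack -110.73703273996107 -0.7308717609528937
```

View pics/c4.png

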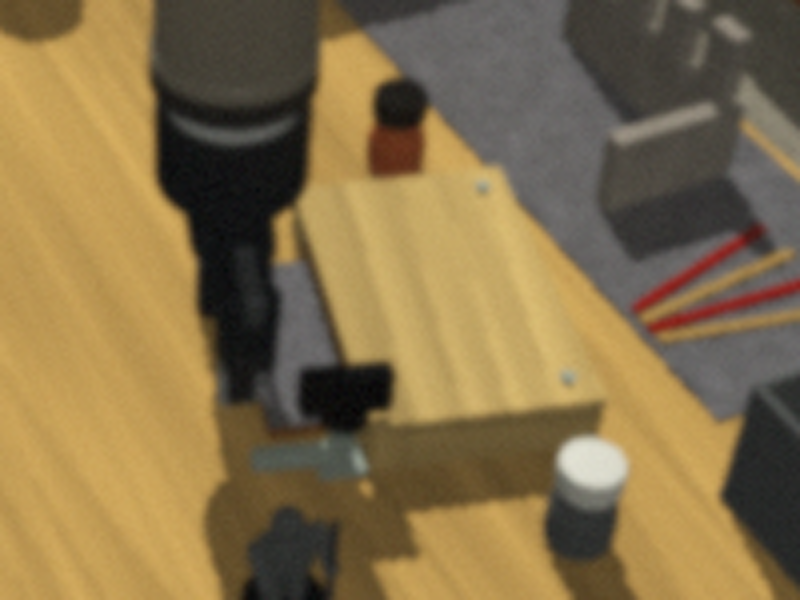

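The board is entering the slot, with 40 mm still showing at crop (300,340). I'll continue.

Request:
jog_arm(motion=[[0,0,0,-6,0,0,60],[0,0,0,-12,0,0,60],[0,0,0,-18,0,0,60],[0,0,0,-24,0,0,60],[0,0,0,-29,0,0,60],[0,0,0,-33,0,0,60],[0,0,0,-36,0,0,60],[0,0,0,-38,0,0,60],[0,0,0,-38,0,0,60]])

```text
t: 11.6
eef_pos: [0.6078, -0.0562, -0.0027]
tool_rot: [0.0, 0.133, 0.991, -0.0]
contact_force: [0.2, -0.1, -0.2]
gripper_width: 0.698
grasp_force: 0.1
```

The home position has the board's front at the closed slot end (x = +40), so I'll push gently until the stop is felt.

Request:
jog_arm(motion=[[0,0,0,-1,0,0,60],[0,0,0,-2,0,0,60],[0,0,0,-2,0,0,60]])

```text
t: 11.98
eef_pos: [0.6094, -0.0566, -0.0027]
tool_rot: [0.0, 0.133, 0.991, 0.0]
contact_force: [-1.8, 0.3, 1.0]
gripper_width: 0.703
grasp_force: 0.8
```

Request:
jog_arm(motion=[[0,0,0,-1,0,0,60],[0,0,0,-2,0,0,60],[0,0,0,-3,0,0,60],[0,0,0,-3,0,0,60]])

```text
t: 12.48
eef_pos: [0.6122, -0.0573, -0.0028]
tool_rot: [-0.0, 0.132, 0.991, -0.0]
contact_force: [-2.9, 0.4, 1.8]
gripper_width: 0.702
grasp_force: 1.3
```

Request:
jog_arm(motion=[[0,0,0,-1,0,0,60],[0,0,0,-2,0,0,60],[0,0,0,-2,0,0,60]])

```text
t: 12.85
eef_pos: [0.6122, -0.0573, -0.003]
tool_rot: [-0.002, 0.132, 0.991, 0.0]
contact_force: [-7.5, 2.2, 5.5]
gripper_width: 0.702
grasp_force: 4.0
```

Request:
jog_arm(motion=[[0,0,0,-1,0,0,60],[0,0,0,-2,0,0,60],[0,0,0,-2,0,0,60]])

```text
t: 13.22
eef_pos: [0.6122, -0.0573, -0.0033]
tool_rot: [-0.004, 0.132, 0.991, 0.0]
contact_force: [-12.7, 3.4, 9.2]
gripper_width: 0.702
grasp_force: 6.5
```

The board is firmly at the stop. I'll back off, rise and look.

Request:
jog_arm(motion=[[0,0,0,10,0,0,60],[0,0,0,35,0,0,60],[0,0,0,35,0,-50,60],[0,0,0,35,0,-110,60],[0,0,0,80,0,-140,60],[0,0,0,130,0,-140,60],[0,0,0,130,0,-140,60]])

```text
t: 14.1
eef_pos: [0.4878, -0.0237, 0.1375]
tool_rot: [-0.0, 0.132, 0.991, 0.0]
contact_force: [1.1, -0.5, 0.2]
gripper_width: 0.703
grasp_force: 0.0
```

```bash
python3 - <<'E'
from h import *
p=bot.read_camera("top");a=cv2.resize(p["pixels"][155:255,270:390],None,fx=5,fy=5,interpolation=2)
for q in bot.tip_of("latch_grip",p)[:2]: print(q["xy"],q["score"],ray(p,q["xy"],.06))
s=bot.read_camera("side")
for q in bot.tip_of("latch_grip",s)[:2]: print(q["xy"],q["score"],ray(s,q["xy"],.06))
b=cv2.resize(s["pixels"][215:305,330:440],None,fx=5,fy=5,interpolation=2)
cv2.imwrite("pics/c5a.png",a[...,::-1]);cv2.imwrite("pics/c5b.png",b[...,::-1])
E
```

```text
[359.3, 222.1] 0.68 [ 0.5942246  -0.13138963  0.06      ]
[365.5, 273.1] 0.65 [ 0.59050512 -0.13179754  0.06      ]
```

View pics/c5a.png

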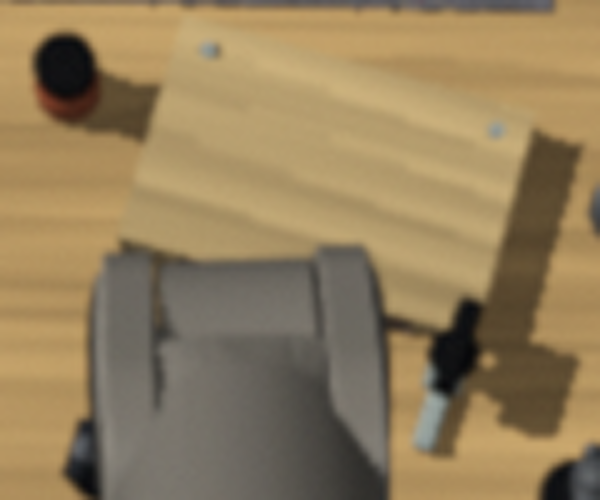

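View pics/c5b.png

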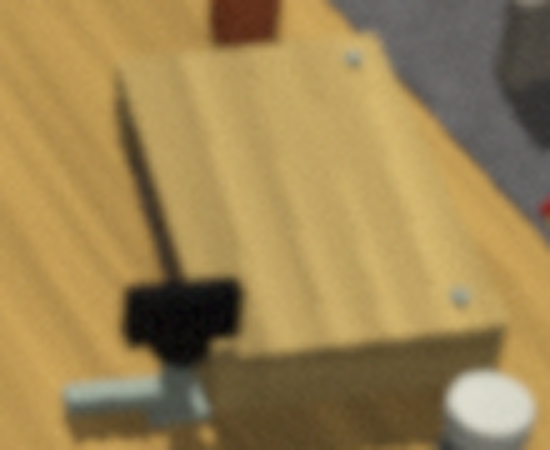

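The board is flush, with nothing protruding beneath the rack front in either view. The knob is at about (591,-134) mm and its bar is parallel to the rack's x axis, so the current tool orientation fits it.

Request:
jog_arm(motion=[[0,0,0,-50,-31,0,50],[0,0,0,-100,-62,0,50],[0,0,0,-128,-79,0,50],[0,0,0,-128,-79,20,50],[0,0,0,-128,-79,50,50],[0,0,0,-128,-79,80,50],[0,0,0,-128,-79,96,50],[0,0,0,-128,-79,96,50]])

```text
t: 15.3
eef_pos: [0.5932, -0.1343, 0.0401]
tool_rot: [-0.001, 0.133, 0.991, -0.0]
contact_force: [0.1, 0.4, -0.7]
gripper_width: 0.587
grasp_force: 0.0
```

Request:
jog_arm(motion=[[0,0,0,0,0,0,0],[0,0,0,0,0,0,0],[0,0,0,0,0,0,0],[0,0,0,0,0,0,0],[0,0,0,0,0,0,0],[0,0,0,0,0,0,0]], grip_force=30)

```text
t: 16.05
eef_pos: [0.5941, -0.1365, 0.0428]
tool_rot: [0.001, 0.133, 0.991, -0.001]
contact_force: [-0.9, -5.1, 2.6]
gripper_width: 0.131
grasp_force: 34.7
```

Request:
jog_arm(motion=[[0,0,0,1.3,-2,0,0],[0,0,0,2.6,-3.5,0,0],[0,0,0.12,2.6,-3.5,0,0],[0,0,0.24,2.6,-3.5,0,0],[0,0,0.36,2.6,-3.5,0,0],[0,0,0.48,2.6,-3.5,0,0],[0,0,0.6,2.6,-3.5,0,0],[0,0,0.7,2.6,-3.5,0,0],[0,0,0.8,2.6,-3.5,0,0],[0,0,0.8,2.6,-3.5,0,0]])

```text
t: 17.3
eef_pos: [0.5923, -0.1388, 0.0428]
tool_rot: [0.003, 0.509, 0.861, 0.0]
contact_force: [4.2, -5.9, 1.9]
gripper_width: 0.129
grasp_force: 34.5
```

```bash
python3 - <<'E'
from h import *
P,tx,ty,o=tool();print(P,o["contact_force"],o["torque"],o["grasp_force"],np.degrees(np.arctan2(ty[1],ty[0])))
E
```

```text
[ 592.30099622 -138.75808431   42.76865019] [ 4.16986402 -5.94991143  1.91077981] [-1.20429413 -0.77579788 -0.07303478] 34.53238606452942 28.81384078696761
```

Request:
jog_arm(motion=[[0,0,0.1,-2.5,0,0,0],[0,0,0.2,-2.5,0,0,0],[0,0,0.3,-2.5,0,0,0],[0,0,0.4,-2.5,0,0,0],[0,0,0.5,-2.5,0,0,0],[0,0,0.6,-2.5,0,0,0],[0,0,0.68,-2.5,0,0,0],[0,0,0.75,-2.5,0,0,0],[0,0,0.75,-2.5,0,0,0]])

```text
t: 18.42
eef_pos: [0.5899, -0.1392, 0.0426]
tool_rot: [-0.001, 0.789, 0.615, -0.0]
contact_force: [-8.1, -0.9, 15.0]
gripper_width: 0.129
grasp_force: 36.5
```

```bash
python3 - <<'E'
from h import *
P,tx,ty,o=tool();print(P,o["contact_force"],o["torque"],o["grasp_force"],np.degrees(np.arctan2(ty[1],ty[0])))
E
```

```text
[ 589.90424899 -139.24940229   42.64307983] [-8.12934119 -0.92575554 15.0148325 ] [-0.28061925  1.49437009 -0.0037012 ] 36.47873818874359 -14.11096647717992
```

Request:
jog_arm(motion=[[0,0,0.04,0,-2,0,0],[0,0,0.08,0,-3,-1,0],[0,0,0.12,0,-3,-1,0],[0,0,0.12,0,-3,-1,0]])

```text
t: 18.92
eef_pos: [0.5896, -0.1391, 0.0429]
tool_rot: [0.002, 0.822, 0.569, 0.0]
contact_force: [2.0, -5.2, 1.0]
gripper_width: 0.13
grasp_force: 75.1
```

```bash
python3 - <<'E'
from h import *
P,tx,ty,o=tool();print(P,o["contact_force"],o["torque"],o["grasp_force"],np.degrees(np.arctan2(ty[1],ty[0])))
E
```

```text
[ 589.55853895 -139.10178714   42.89762854] [ 1.96127249 -5.21292851  0.97785893] [-1.24116835 -0.47934795  1.93641836] 75.12258684262633 -20.618639279953808
```

The torque has risen to 1.9 N·m, so the latch is at its stop. I'll hold briefly, release and rise.

Request:
jog_arm(motion=[[0,0,0.03,0,0,0,0],[0,0,0.03,0,0,0,0],[0,0,0,0,0,0,40],[0,0,0,0,0,0,40],[0,0,0,0,0,0,40],[0,0,0,0,0,0,40],[0,0,0,0,0,-40,40],[0,0,0,0,0,-90,40],[0,0,0,0,0,-140,40],[0,0,0,0,0,-140,40]])

```text
t: 20.18
eef_pos: [0.5907, -0.1392, 0.1863]
tool_rot: [0.002, 0.824, 0.567, 0.003]
contact_force: [0.4, -0.2, 0.6]
gripper_width: 0.469
grasp_force: 0.0
```

Request:
jog_arm(motion=[[0,0,0,50,0,-20,40],[0,0,0,100,-20,-20,40],[0,0,0,150,-60,-20,40],[0,0,0,180,-80,-20,40],[0,0,0,180,-80,-20,40],[0,0,0,180,-80,-20,40]])

```text
t: 20.92
eef_pos: [0.5775, 0.0577, 0.2017]
tool_rot: [0.0, 0.824, 0.567, -0.001]
contact_force: [0.2, -0.8, 0.2]
gripper_width: 0.467
grasp_force: 0.0
```

```bash
python3 - <<'E'
from h import *
p=bot.read_camera("top");s=bot.read_camera("side");print(tool()[0])
f=lambda q,r,c:cv2.resize(q["pixels"][r:r+100,c:c+130],None,fx=4,fy=4,interpolation=2)
print(p["pixels"].shape)
a=cv2.resize(p["pixels"][155:255,270:400],(390,300),interpolation=2);b=cv2.resize(s["pixels"][215:315,330:460],(390,300),interpolation=2)
cv2.imwrite("pics/c6.png",np.hstack([a,b])[...,::-1])
E
```

```text
[577.80614205  56.67548972 202.02652623]
(480, 640, 3)
```

View pics/c6.png

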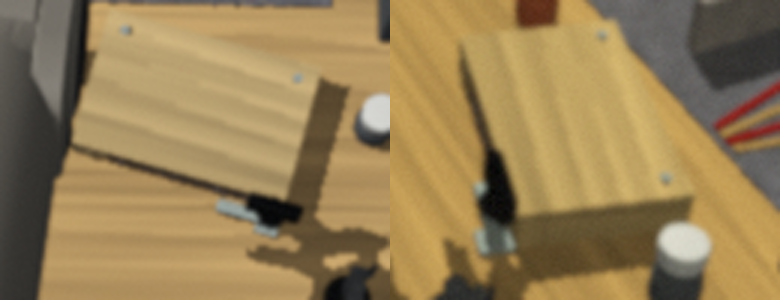

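The tab is closed across the mouth: the bar runs from (250,200) to (300,212), parallel to the rack front. Nothing of the board protrudes, so I'm handing in.

```bash
python3 -c "
from station import bot
print(bot.hand_in())"
```

```text
the job is handed in; nothing more can be done
None
```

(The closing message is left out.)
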